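# Switch on the till keyboard with its key

### The arm

A 6-joint arm with a two-finger parallel gripper is mounted at the origin on the work surface. World frame = base frame: x ahead of the robot, y to its left, z up, the work surface at z = 0. Lengths are in mm, angles in rad, forces in N, time in s.
With the tool pointing down it reaches from about 400 to 925 mm from the base axis. Payload 12.5 kg.
Tool frame: the origin (TCP) lies on the centre line of the jaws, within the pads' length; the fingertips stand 19 mm ahead of it and the grasp point (between the pads) is the TCP; y points along the fingers, x is the direction in which the jaws open and shut, and the axes are right-handed (so a half turn about y gives the same grasp; the last joint's range is limited). The gripper opens to 95 mm and grips with 3 to 60 N. Pads are 20 mm wide; open, the fingers measure 119 mm over their backs; the gripper's body (75 mm by 180 mm) begins 59 mm behind the grasp point.
Start: joints at [1.222, 0.491, 1.559, -0, 1.092, -0.106], TCP at [150.244, 606.689, 233.661] pointing down, gripper open.
Joint ranges: [-3.1, 3.1], [-0.84, 2.19], [0.05, 2.79], [-1.13, 4.28], [0.06, 2.93], [-2.69, 2.69]. Speed limits (rad/s): [2.22, 2.22, 2.79, 3.14, 3.14, 3.14].

### API

Orientations are given as [roll, pitch, yaw] about the fixed x, y, z axes, in that order (R = Rz(yaw) Ry(pitch) Rx(roll)).
In Python, from cell import env gives the robot as it stands. The module is installed in compiled form; this text tells all that it offers.
- The arm moves only by the tool move_arm, never from a script. Its argument "rows" is a list of rows, each an object of numbers: "tx", "ty", "tz": the shift along the tool's x, y, z in cm; "rx", "ry", "rz": the turn, a rotation vector about the tool's x, y, z in rad; "grip": the opening in per cent of the stroke, from 0 (shut) to 100 (fully open). In form: [{"tx": .., "ty": .., "tz": .., "rx": .., "ry": .., "rz": .., "grip": ..}, ...]. A call has 1 to 10 rows; each row shifts and turns the commanded pose from where the row before left it, along the tool's axes as they then stand; what a row does not reach is not made up. A row lasts 1/12 s, in which the tool goes at most 41.7 mm and 7.16 degrees, less where a joint would pass 70% of its speed; a pose out of reach is approached as far as the arm can. A call is refused whole if a number of a shift passes 4.17 or a number of a turn 0.125, either way. A call with a gripper value outside its range is refused whole. The fingers move at their own pace and stop on an object; the grip force is fixed at half the most. Time passes only in rows, so rows that do not move let the fingers close. It gives the time, the measured TCP pose, the force and the opening at its end, in the units of the state.
- env.state(): the state, without advancing time (a new reading comes with each control period).
- env.read_camera(name): name is "scene" or "top"; returns (picture, depth): 420x560x3 uint8, blue, green, red; 420x560 float32, mm along the optical axis (not along the pixel's ray), 0 where there is no reading.
- env.calibration(name): a dict with "vertical_fov" (degrees; the focal length in pixels is half the picture's height over the tangent of half this angle, whatever the lens; pixels are square), "cx", "cy" (the principal point, pixels), "dist" ([k1, k2, p1, p2, k3] as OpenCV has them; the pictures are not rectified), "eye" and "rotation" of the camera in the world. Camera axes: x right, y up, looking along -z (the intrinsics and any distortion apply to the point x, -y, -z); pixel columns grow to the right and rows downward; lengths in mm; the calibration is good to about 2 mm. A picture is of the moment at which its call begins. calibration takes no time and is no camera call.
- env.job_done(): hands the job in, once; it reports no verdict.
The state is a dict: "t": time; "joints": joint angles; "qvel": joint speeds; "tau": joint torques, N m; "eef_pos": TCP position; "tcp_rot": TCP orientation; "ft_force": force on the tool from outside, world axes, zero at the start; "moment": the same for the moment, N m; "opening": opening from 0.0 (shut) to 1.0 (fully open).
Only numpy, scipy, OpenCV 4.12 (cv2) and the standard library are available. Lean on these libraries where they do the work, as an engineer would, in place of code of your own. Each camera call takes 0.05 s, during which the arm holds its last target.

### The job

Switch on the till keyboard for the day: take the till key (the one with the large square head) out of the wooden desk organiser, push it fully home into the key switch at the rear right corner of the keyboard, and turn it clockwise to its stop, the on position. Leave the key in the switch and let go of it; leave the other two keys in their slots and do not disturb the other things on the desk.

Things in the scene. Friction and masses are not known exactly. Their poses are not given: they have to be found in the camera images.
- till_key_head (a point): centre of the till key's head. The key stands upright, blade down, in any one of the organiser's three slots. Head: black plastic slab 10 mm thick (x) x 30 mm wide (y) x 26 mm high (z); pinch its two broad faces, 10 mm apart. Below it a neck 9 x 20 mm, 12 mm high, which rests on the organiser's top, so this point is 70 mm above the desk (25 mm above that top). 30 g.
- till_key_tip (a point): tip of the same key's blade, 51 mm straight below the head's centre. Steel blade 3 mm thick (x) x 12 mm wide (y), 26 mm long from the neck, its last 4.5 mm narrowed to 2 x 10.5 mm. Lift the key 26 mm to clear its slot in the organiser. A half turn about its length makes no difference to the key.
- switch_mouth (a point): centre of the key slot, on the switch's flat face, 52 mm above the desk; z up is the turning axis, x and y are the keyboard's. 29 mm brass barrel in a 37 mm steel bezel. When off, the slot runs along x: 14 mm long, 4.6 mm wide, 26 mm deep, mouth bevelled 2 mm wide and 4 mm deep. With the key fully home its tip is on the slot's floor, its neck at the face, its head's centre 25 mm above this point.
- key_switch (a joint): turn of the switch's barrel, rad: 0 = off (at the start), growing clockwise seen from above to the stop at 1.05 (60 degrees) = on. It stays where it is left (friction about 0.03 N m, no spring). The key has about 0.13 rad of play in the slot, so it must be turned a little more than 1.05 rad to bring the barrel to its stop.
- till_keyboard: white till keyboard with square key caps, 180 mm deep (x) x 300 mm wide (y), fixed. Origin: centre of its underside; x from its front edge (by the robot) to its rear, y to its left. Caps 36 mm high; the rear 64 mm is 46 mm high and holds the key switch 56 mm behind (+x) and 105 mm right (-y) of the origin. A card guide on it, 56 mm high, begins 60 mm left of the switch.
- organiser: light wooden desk organiser, a block 120 mm (x) x 190 mm (y) x 45 mm high, fixed. Origin: centre of its underside. 35 mm in front (-x) of the origin are three key slots in a row, at y = -55, 0 and 55 mm, each 4.4 mm (x) x 13.4 mm (y), 30 mm deep. Behind them a flat note pad and paper clips, at most 3 mm high, fixed to it.
- round_key: another key, with a small round black head, 22 mm across and 7 mm thick, in another slot of the organiser; leave it. Its origin is at the tip of its blade, its highest point 55 mm above that.
- steel_key: another key, all steel, with a thin ring-shaped head, 22 mm across and 3 mm thick, in another slot; leave it. Its origin is at the tip of its blade, its highest point 54 mm above that.
- mouse: loose white computer mouse, 105 x 62 x 34 mm, to the left of the keyboard; leave it. Origin at its underside.
- stapler: loose black stapler, 145 x 36 x 58 mm, beyond the keyboard; leave it. Origin at its underside.
- ink_stamp: loose black and grey self-inking hand stamp, 32 x 56 x 78 mm, beyond the keyboard; leave it. Origin at its underside.
- tape_dispenser: loose black tape dispenser, 150 x 60 x 80 mm, beyond the keyboard; leave it. Origin at its underside.
- mug: loose white mug, 80 mm across, 95 mm high, behind and to the right of the organiser; leave it. Origin at its underside.
- gel_bottle: loose clear bottle, 60 mm across, 170 mm high, beyond the keyboard to the left; leave it. Origin at its underside.
Things that resemble listed ones, but are neither listed nor needed, are in the scene too. Leave any red or yellow look-alike of the part that bears till_key_head alone.

How it is judged (in metres and radians):
On the way, in this order (a step that is already met when the one before it is completed fails the run):
1. the till key is fully home in the key switch while the switch is still off (z of till_key_head in the frame of switch_mouth between 0.015 and 0.0285 m and horizontal distance between till_key_head and switch_mouth below 0.008 m and angle between till_key_head's own z axis and vertical below 0.2 rad and value of joint key_switch below 0.25 rad), for 0.1 s.
2. the key, still home, has turned the switch to on (z of till_key_head in the frame of switch_mouth between 0.015 and 0.0285 m and horizontal distance between till_key_head and switch_mouth below 0.008 m and angle between till_key_head's own z axis and vertical below 0.2 rad and value of joint key_switch above 0.8 rad), for 0.2 s.
At the end, for the whole second after the job is handed in: Switch on (joint above 0.8 of 1.05 rad); till key left in it, fully home (head centre 15 to 28.5 mm above the mouth, within 8 mm of the axis, within 0.2 rad of upright). The other keys moved under 12 mm, other loose things under 30 mm (all of step 2); the robot touches nothing.
It fails at once if another key is pulled out of its slot (distance of any of round_key, steel_key from where it was at the start of the episode above 0.012 m).
It fails at once if a bystander is displaced by more than 30 mm (distance of any of mouse, stapler, ink_stamp, tape_dispenser, mug, gel_bottle from where it was at the start of the episode above 0.03 m).
It also fails if it takes over 48 s, if anything falls off the work surface, if the arm or the gripper's body presses on something with over 40 N, if the wrist force passes 120 N, or if a joint passes its speed limit or range.

## Working session

There is one attempt and no reset: what is moved stays moved. The work goes in short steps, Python scripts to look and compute and a tool call to move; the robot and the scene stay as the last step left them, time stands still between calls to the robot, and variables do not carry over. Pictures are saved under pics/ and viewed, and the job is handed in when it is done.

Besides the shell and the picture viewer there is one more tool, called after "Call:" by a JSON object that holds its "api" and its "payload", one argument or row to a line. move_arm: Moves the arm, as the interface text tells. Its arguments: {"type":"object","properties":{"rows":{"type":"array"}},"required":["rows"]}

```bash
mkdir -p pics
python3 - <<'E'
from cell import env
import cv2,numpy as np
for n in ("scene","top"):
    p,d=env.read_camera(n); cv2.imwrite(f"pics/{n}0.png",p); np.save(f"{n}0.npy",d); print(n,env.calibration(n))
print(env.state())
E
```

```text
scene {'vertical_fov': 54.973500492566465, 'cx': 274.60411208316356, 'cy': 206.33607902500987, 'dist': array([0.03845658, 0.        , 0.        , 0.        , 0.        ]), 'eye': array([1348.22824399, -602.19028678,  684.46344615]), 'rotation': array([0.97879605, 0.01884994, 0.89844666])}
top {'vertical_fov': 55.24152482099433, 'cx': 271.042034975297, 'cy': 211.5361476158831, 'dist': array([-0.08452191,  0.        ,  0.        ,  0.        ,  0.        ]), 'eye': array([ 368.76156951,  -34.709741  , 1268.1205946 ]), 'rotation': array([ 0.17260798,  0.0067865 , -1.55679689])}
{'t': 0.1, 'joints': array([ 1.22239176e+00,  4.91485770e-01,  1.55937484e+00, -1.38706578e-05,
        1.09167788e+00, -1.05598225e-01]), 'qvel': array([ 8.22520585e-06, -2.08667139e-03, -2.15435093e-03, -1.69000655e-06,
       -1.27962519e-04, -1.42983179e-03]), 'tau': array([ 2.91208577e-03, -6.13617539e+01, -2.58605307e+01,  6.93804002e-02,
        4.70148353e-02, -4.43105861e-06]), 'eef_pos': array([150.18373795, 606.49731814, 233.13327208]), 'tcp_rot': array([-1.57070887e+00,  9.41865439e-04,  1.32799643e+00]), 'ft_force': array([ 0.25731446, -0.68985118,  0.88007275]), 'moment': array([ 0.01350624, -0.0199581 , -0.01177743]), 'opening': 0.9983908181226068}
```

View pics/scene0.png

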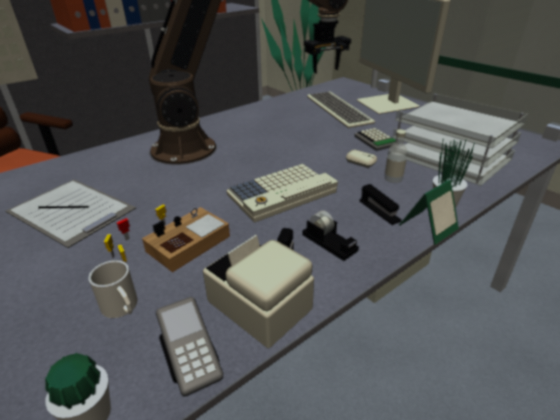

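View pics/top0.png

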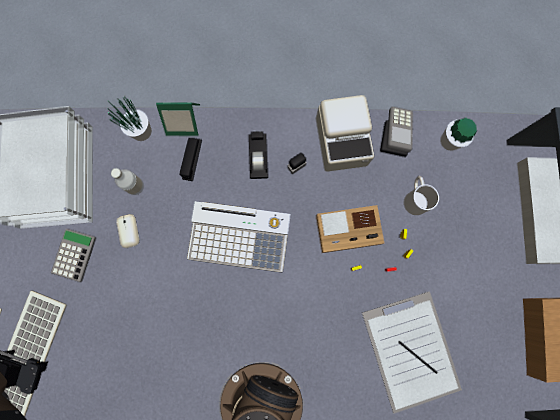

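```bash
cat > h.py <<'E'
import cv2,numpy as np
from cell import env
from scipy.spatial.transform import Rotation as Ro
def cam(n):
    c=env.calibration(n); f=210/np.tan(np.radians(c["vertical_fov"]/2))
    K=np.array([[f,0,c["cx"]],[0,f,c["cy"]],[0,0,1]])
    R=Ro.from_euler("xyz",c["rotation"]).as_matrix()
    return K,np.array(c["dist"]),c["eye"],R
def ray(n,uv):
    K,D,e,R=cam(n)
    q=cv2.undistortPoints(np.array(uv,float).reshape(-1,1,2),K,D)[:,0]
    return e,(R@np.c_[q[:,0],-q[:,1],-np.ones(len(q))].T).T
def atz(n,uv,z):
    e,d=ray(n,uv); return e+d*((z-e[2])/d[:,2])[:,None]
def depthpt(n,uv,dep):
    e,d=ray(n,uv); return e+d*np.asarray(dep)[:,None]
def proj(n,P):
    K,D,e,R=cam(n); q=(np.atleast_2d(P)-e)@R; q=q*[1,-1,-1]
    return cv2.projectPoints(q.reshape(-1,1,3),np.zeros(3),np.zeros(3),K,D)[0][:,0]
E
python3 - <<'E'
import cv2
p=cv2.imread("pics/top0.png")
cv2.imwrite("pics/z1.png",cv2.resize(p[195:280,310:420],None,fx=7,fy=7,interpolation=cv2.INTER_CUBIC))
cv2.imwrite("pics/z2.png",cv2.resize(p[195:280,180:300],None,fx=6.5,fy=6.5,interpolation=cv2.INTER_CUBIC))
p=cv2.imread("pics/scene0.png")
cv2.imwrite("pics/z3.png",cv2.resize(p[155:275,90:290],None,fx=4,fy=4,interpolation=cv2.INTER_CUBIC))
E
```

```text
(no output)
```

View pics/z1.png

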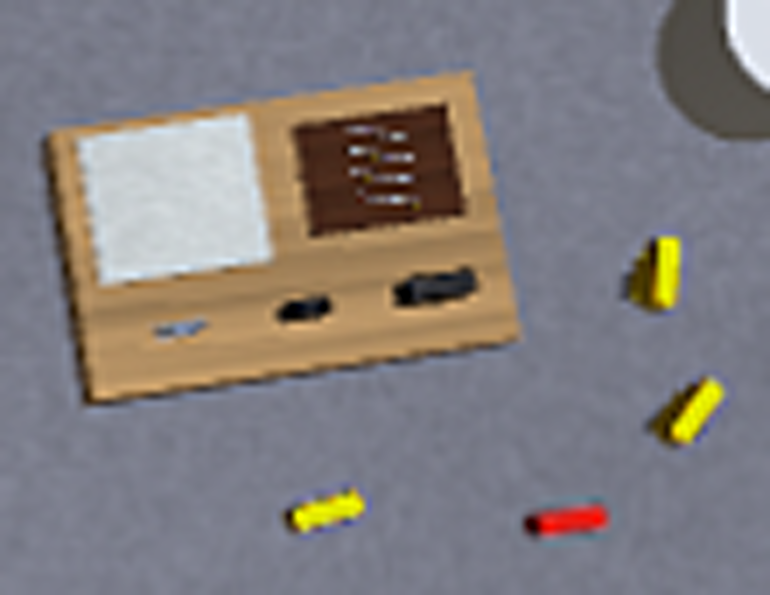

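View pics/z2.png

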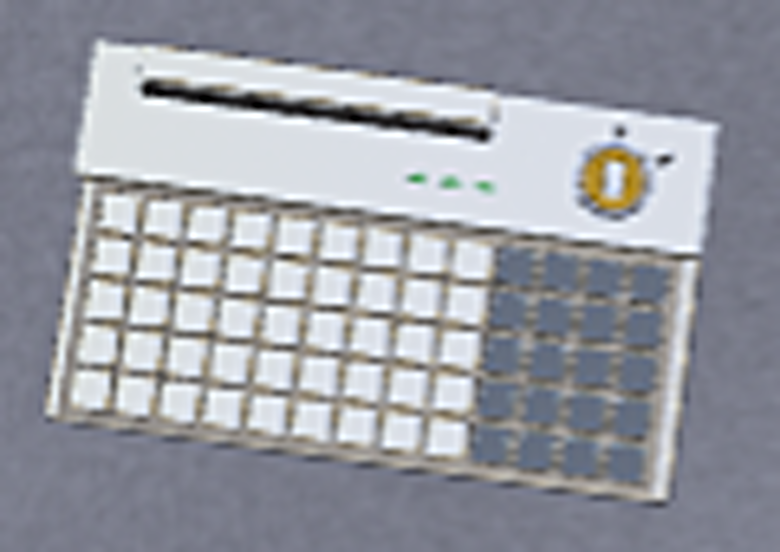

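View pics/z3.png

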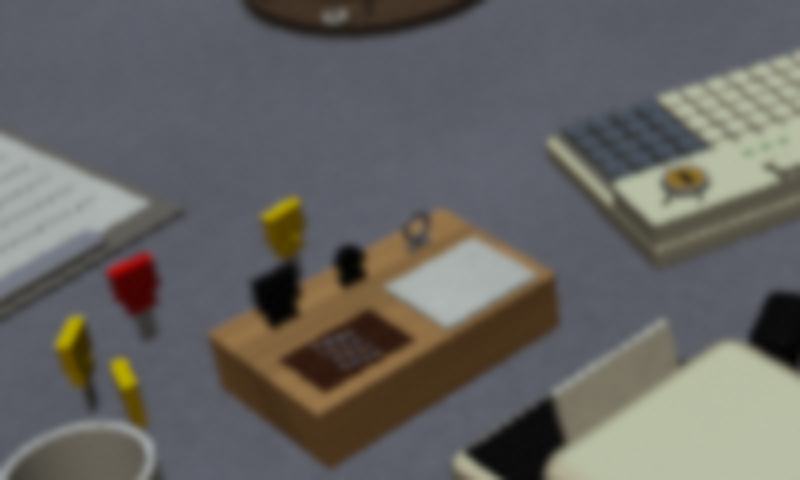

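Run:
```python
from h import *
d=np.load("top0.npy"); p=cv2.imread("pics/top0.png")
vv,uu=np.mgrid[0:420,0:560]
P=depthpt("top",np.c_[uu.ravel(),vv.ravel()],d.ravel()).reshape(420,560,3)
np.save("P.npy",P)
z=P[...,2]
print("desk z",np.median(z[240:280,300:340]),"org",np.median(z[215:240,325:375]),z[215:245:5,325:380:6].round(1))
print("kb",z[205:225:4,200:290:8].round(1))
# organiser rect
def rect(sl,lo,hi):
    m=np.zeros((420,560),np.uint8); m[sl]=((z[sl]>lo)&(z[sl]<hi))
    n,l,s,c=cv2.connectedComponentsWithStats(m); i=1+np.argmax(s[1:,4]); m=l==i
    Q=P[m]; r=cv2.minAreaRect(Q[:,:2].astype(np.float32)); return r,Q[:,2].mean()
o=rect(np.s_[195:270,310:395],30,60); print("org",o)
k=rect(np.s_[195:280,180:300],15,70); print("kb",k)
# red/yellow & keys tall points
sub=np.s_[195:280,310:420]
hsv=cv2.cvtColor(p,cv2.COLOR_BGR2HSV)
m=((hsv[...,1]>180)&(hsv[...,2]>150)).astype(np.uint8); mm=np.zeros_like(m); mm[195:300,330:440]=m[195:300,330:440]
n,l,s,c=cv2.connectedComponentsWithStats(mm)
for i in range(1,n):
    if s[i,4]>8:
        q=P[l==i]; print("ry",s[i],q.mean(0).round(1),q.min(0).round(1),q.max(0).round(1))
dark=((p.max(2)<60)).astype(np.uint8); mm=np.zeros_like(m); mm[228:245,330:390]=dark[228:245,330:390]
n,l,s,c=cv2.connectedComponentsWithStats(mm)
for i in range(1,n):
    if s[i,4]>5:
        q=P[l==i]; print("dark",s[i],c[i],q.mean(0).round(1),q[:,2].round(0))
```

```text
desk z 0.8134572467760108 org 46.616438833387974 [[45.8 53.7 49.1 47.  42.4 49.5 47.  51.  50.  -3.2]
 [47.2 44.7 46.  48.9 41.9 45.1 42.8 48.1 49.6 45.7]
 [49.7 50.2 48.9 50.2 46.  47.5 47.6 52.1 42.7 42. ]
 [45.1 48.2 49.9 49.8 44.  43.3 48.1 46.7 44.1 45.8]
 [50.3 45.5 46.9 46.6 42.9 45.3 45.6 78.1 78.5 43.7]
 [43.7 43.6 43.6 40.4 46.2 44.3 44.4 51.9 42.7 43.6]]
kb [[49.  52.6 55.7 53.  -3.1  2.   0.7  1.3 -0.9 -3.  -0.9  0.3]
 [47.5 47.6 50.7 58.1 53.5 56.8 54.9 59.7 -0.6  4.   5.3 -0.4]
 [48.5 49.6 45.5 50.  48.6 44.8 43.7 45.1 46.7 45.3 46.5  5.8]
 [43.9 48.6 47.6 46.6 43.3 50.3 40.  48.8 47.5 42.4 48.5 46.1]
 [51.3 49.2 43.2 49.5 44.5 46.5 47.5 48.9 44.4 52.  45.8 48.5]]
org (((533.5630493164062, -267.7685241699219), (120.8991928100586, 193.98062133789062), 8.785859107971191), np.float64(45.98756357728368))
kb (((505.1754455566406, 77.41923522949219), (301.0946960449219, 181.2401580810547), 83.18187713623047), np.float64(37.982114950001325))
ry [403 229   4  10  29] [ 516.5 -430.9   64.3] [ 502.3 -436.3   59.5] [ 530.1 -424.2   67.6]
ry [406 250   7   8  29] [ 455.3 -441.4   63.7] [ 444.8 -451.3   57.4] [ 466.1 -432.    68.5]
ry [352 265  10   6  30] [ 412.3 -281.    64.3] [ 404.7 -295.2   58.7] [ 419.8 -267.7   69.3]
ry [387 268   9   3  24] [ 409. -387.   56.] [ 405.4 -411.    -3.5] [ 413.7 -372.    67.9]
dark [366 234  12   5  34] [371.88235294 235.76470588] [ 506.1 -325.6   80.7] [80. 84. 85. 82. 84. 85. 83. 87. 84. 78. 84. 85. 83. 85. 60. 77. 85. 81.
 85. 80. 86. 79. 90. 82. 70. 78. 85. 84. 81. 81. 79. 77. 66. 68.]
dark [350 238   7   3  17] [352.82352941 238.88235294] [ 497.3 -270.3   69.9] [71. 74. 74. 78. 78. 69. 63. 70. 73. 78. 75. 72. 75. 65. 65. 58. 54.]
```

```bash
cat > ov.py <<'E'
from h import *
def T(c,yaw,pts):
    a=np.array(pts,float); s,co=np.sin(yaw),np.cos(yaw)
    return np.c_[c[0]+co*a[:,0]-s*a[:,1],c[1]+s*a[:,0]+co*a[:,1],a[:,2]]
def box(cx,cy,wx,wy,z): return [(cx+i*wx/2,cy+j*wy/2,z) for i,j in((1,1),(1,-1),(-1,-1),(-1,1))]
def draw(n,img,polys,crop,s,out):
    y0,y1,x0,x1=crop
    im=cv2.resize(img[y0:y1,x0:x1],None,fx=s,fy=s,interpolation=cv2.INTER_CUBIC)
    for P,col in polys:
        q=(proj(n,P)-[x0,y0]+.5)*s-.5
        cv2.polylines(im,[np.round(q*16).astype(int).reshape(-1,1,2)],True,col,1,cv2.LINE_AA,4)
    cv2.imwrite(out,im)
circ=lambda cx,cy,r,z:[(cx+r*np.cos(t),cy+r*np.sin(t),z) for t in np.linspace(0,6.28,40)]
def polys(o,oy,k,ky):
    L=[(T(o,oy,box(0,0,120,190,45)),(0,0,255)),(T(o,oy,box(0,0,120,190,0)),(0,0,120)),
       (T(o,oy,box(-35,-55,10,30,83)),(0,255,0)),(T(o,oy,box(-35,-55,10,30,57)),(0,255,0)),
       (T(k,ky,box(0,0,180,300,0)),(0,0,255)),(T(k,ky,box(58,0,64,300,46)),(255,0,255)),
       (T(k,ky,circ(56,-105,18.5,52)),(0,0,255)),(T(k,ky,box(56,-105,14,4.6,52)),(0,255,0))]
    return L
E
python3 - <<'E'
from ov import *
L=polys((533.6,-267.8),.153,(505.2,77.4),-.119)
p=cv2.imread("pics/top0.png"); q=cv2.imread("pics/scene0.png")
draw("top",p,L,(195,280,310,410),7.5,"pics/o1.png")
draw("top",p,L,(195,280,180,300),6.5,"pics/o2.png")
draw("scene",q,L,(155,275,140,340),4,"pics/o3.png")
print(atz("top",[(274.46,222.85)],52), T((505.2,77.4),-.119,[(56,-105,52)]))
E
```

```text
[[545.63622315 -34.44274914  52.        ]] [[548.3384291 -33.5057074  52.       ]]
```

View pics/o1.png

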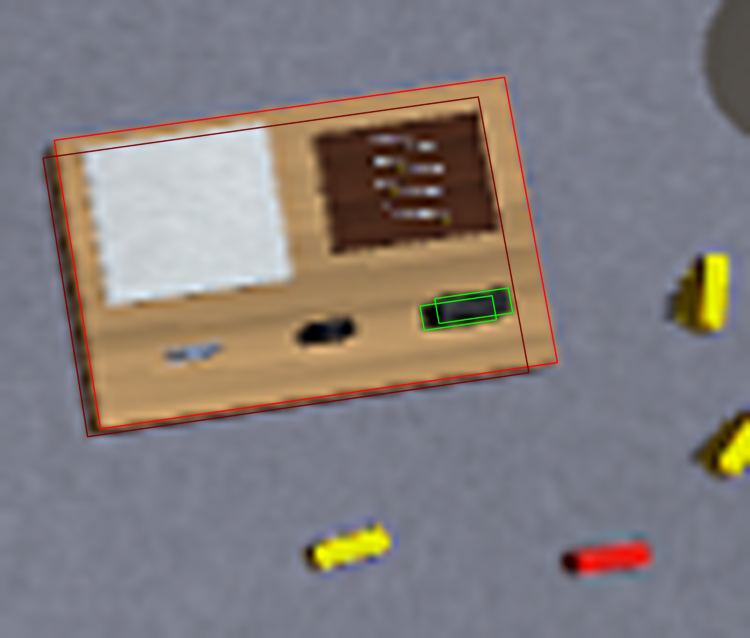

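View pics/o2.png

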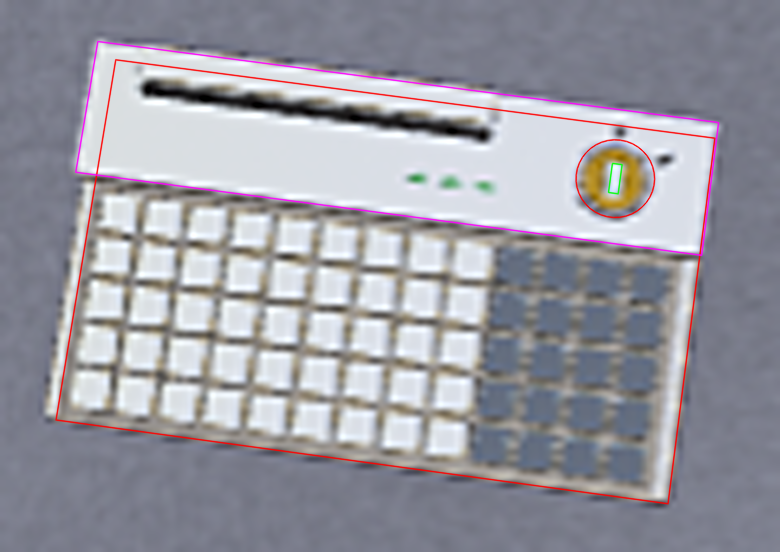

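View pics/o3.png

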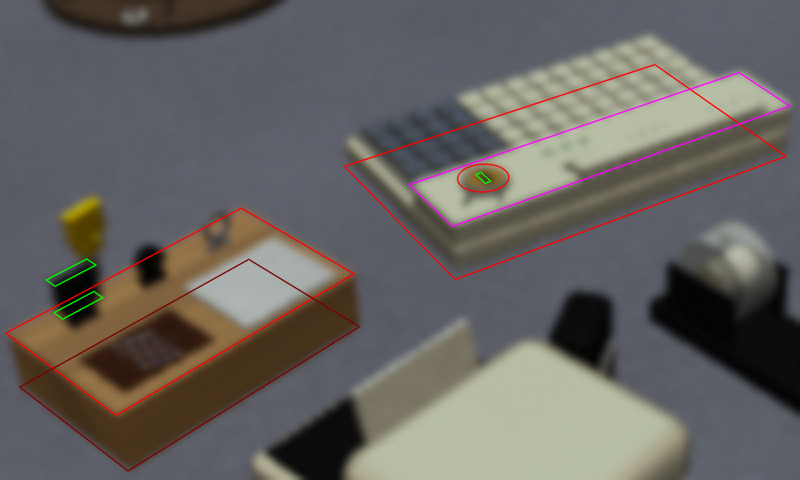

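Call:
{"api": "move_arm", "payload": {
  "rows": [
    {"tz": -3.5,"ry": 0.06,"grip": 50},
    {"tz": -3.6,"ry": 0.06,"grip": 50},
    {"tz": -3.6,"ry": 0.06,"grip": 50},
    {"tz": -3.6,"ry": 0.06,"grip": 50},
    {"tz": -3.6,"ry": 0.06,"grip": 50},
    {"tz": -3.6,"ry": 0.06,"grip": 50},
    {"tz": -3.6,"ry": 0.06,"grip": 50},
    {"tz": -3.6,"ry": 0.06,"grip": 50},
    {"tz": -3.6,"ry": 0.06,"grip": 50},
    {"tz": -3.6,"ry": 0.06,"grip": 50}
  ]
}}

```text
validation failed for argument at $.ro...
```

Call:
{"api": "move_arm", "payload": {
  "rows": [
    {"tz": -3.6,"ry": 0.06,"grip": 50},
    {"tz": -3.6,"ry": 0.06,"grip": 50},
    {"tz": -3.6,"ry": 0.06,"grip": 50},
    {"tz": -3.6,"ry": 0.06,"grip": 50},
    {"tz": -3.6,"ry": 0.06,"grip": 50},
    {"tz": -3.6,"ry": 0.06,"grip": 50},
    {"tz": -3.6,"ry": 0.06,"grip": 50},
    {"tz": -3.6,"ry": 0.06,"grip": 50},
    {"tz": -3.6,"ry": 0.06,"grip": 50},
    {"tz": -3.6,"ry": 0.035,"grip": 50}
  ]
}}

```text
validation failed for argument at $.ro...
```

Call:
{"api": "move_arm", "payload": {
  "rows": [
    {"tx": 0,"ty": 0,"tz": -3.5,"rx": 0,"ry": 0.06,"rz": 0,"grip": 50},
    {"tx": 0,"ty": 0,"tz": -3.6,"rx": 0,"ry": 0.06,"rz": 0,"grip": 50},
    {"tx": 0,"ty": 0,"tz": -3.6,"rx": 0,"ry": 0.06,"rz": 0,"grip": 50},
    {"tx": 0,"ty": 0,"tz": -3.6,"rx": 0,"ry": 0.06,"rz": 0,"grip": 50},
    {"tx": 0,"ty": 0,"tz": -3.6,"rx": 0,"ry": 0.06,"rz": 0,"grip": 50},
    {"tx": 0,"ty": 0,"tz": -3.6,"rx": 0,"ry": 0.06,"rz": 0,"grip": 50},
    {"tx": 0,"ty": 0,"tz": -3.6,"rx": 0,"ry": 0.06,"rz": 0,"grip": 50},
    {"tx": 0,"ty": 0,"tz": -3.6,"rx": 0,"ry": 0.06,"rz": 0,"grip": 50},
    {"tx": 0,"ty": 0,"tz": -3.6,"rx": 0,"ry": 0.06,"rz": 0,"grip": 50},
    {"tx": 0,"ty": 0,"tz": -3.6,"rx": 0,"ry": 0.06,"rz": 0,"grip": 50}
  ]
}}

```text
t: 0.93
eef_pos: [459.6, 431.7, 233.2]
tcp_rot: [-1.571, 0.0, 0.725]
ft_force: [-0.4, 0.6, -0.5]
opening: 0.502
```

Call:
{"api": "move_arm", "payload": {
  "rows": [
    {"tx": 0,"ty": 0,"tz": -3.6,"rx": 0,"ry": 0.06,"rz": 0,"grip": 50},
    {"tx": 0,"ty": 0,"tz": -3.6,"rx": 0,"ry": 0.06,"rz": 0,"grip": 50},
    {"tx": 0,"ty": 0,"tz": -3.6,"rx": 0,"ry": 0.06,"rz": 0,"grip": 50},
    {"tx": 0,"ty": 0,"tz": -3.6,"rx": 0,"ry": 0.06,"rz": 0,"grip": 50},
    {"tx": 0,"ty": 0,"tz": -3.6,"rx": 0,"ry": 0.06,"rz": 0,"grip": 50},
    {"tx": 0,"ty": 0,"tz": -3.6,"rx": 0,"ry": 0.06,"rz": 0,"grip": 50},
    {"tx": 0,"ty": 0,"tz": -3.6,"rx": 0,"ry": 0.06,"rz": 0,"grip": 50},
    {"tx": 0,"ty": 0,"tz": -3.6,"rx": 0,"ry": 0.06,"rz": 0,"grip": 50},
    {"tx": 0,"ty": 0,"tz": -3.6,"rx": 0,"ry": 0.06,"rz": 0,"grip": 50},
    {"tx": 0,"ty": 0,"tz": -3.6,"rx": 0,"ry": 0.035,"rz": 0,"grip": 50}
  ]
}}

```text
t: 1.77
eef_pos: [615.5, 113.0, 233.2]
tcp_rot: [-1.571, 0.0, 0.15]
ft_force: [0.2, -1.1, -0.3]
opening: 0.5
```

```bash
cat >> h.py <<'E'
def to(x,y,z,yaw):
    s=env.state(); p=s["eef_pos"]; R=Ro.from_euler("xyz",s["tcp_rot"])
    G=Ro.from_euler("xyz",[-np.pi/2,0,yaw])
    print("t",round(s["t"],2),"pos",p.round(2),"rot",s["tcp_rot"].round(4),"F",s["ft_force"].round(1),"open",round(s["opening"],4))
    print("tool shift cm",(R.inv().apply(np.array([x,y,z])-p)/10).round(2),"rotvec",(R.inv()*G).as_rotvec().round(4))
E
python3 -c "
from h import *
to(507.4,-327.5,160,.153)"
```

```text
t 1.77 pos [615.51 113.04 233.21] rot [-1.5707e+00  5.0000e-04  1.4970e-01] F [ 0.2 -1.1 -0.3] open 0.4998
tool shift cm [-17.26   7.32 -41.95] rotvec [-0.0001 -0.0033 -0.0005]
```

Call:
{"api": "move_arm", "payload": {
  "rows": [
    {"tx": -1.4,"ty": 0,"tz": -3.5,"rx": 0,"ry": 0,"rz": 0,"grip": 50},
    {"tx": -1.4,"ty": 0,"tz": -3.5,"rx": 0,"ry": 0,"rz": 0,"grip": 50},
    {"tx": -1.4,"ty": 0,"tz": -3.5,"rx": 0,"ry": 0,"rz": 0,"grip": 50},
    {"tx": -1.4,"ty": 0,"tz": -3.5,"rx": 0,"ry": 0,"rz": 0,"grip": 50},
    {"tx": -1.4,"ty": 0,"tz": -3.5,"rx": 0,"ry": 0,"rz": 0,"grip": 50},
    {"tx": -1.4,"ty": 0,"tz": -3.5,"rx": 0,"ry": 0,"rz": 0,"grip": 50},
    {"tx": -1.4,"ty": 0,"tz": -3.5,"rx": 0,"ry": 0,"rz": 0,"grip": 50},
    {"tx": -1.4,"ty": 0,"tz": -3.5,"rx": 0,"ry": 0,"rz": 0,"grip": 50},
    {"tx": -1.4,"ty": 0,"tz": -3.5,"rx": 0,"ry": 0,"rz": 0,"grip": 50},
    {"tx": -1.4,"ty": 0,"tz": -3.5,"rx": 0,"ry": 0,"rz": 0,"grip": 50}
  ]
}}

```text
t: 2.6
eef_pos: [529.3, -254.1, 233.4]
tcp_rot: [-1.57, 0.0, 0.153]
ft_force: [0.9, 0.1, -0.7]
opening: 0.498
```

Call:
{"api": "move_arm", "payload": {
  "rows": [
    {"tx": -1.5,"ty": 1.5,"tz": -3.0,"rx": 0,"ry": 0,"rz": 0,"grip": 50},
    {"tx": -1,"ty": 2,"tz": -2,"rx": 0,"ry": 0,"rz": 0,"grip": 50},
    {"tx": 0,"ty": 2,"tz": -1,"rx": 0,"ry": 0,"rz": 0,"grip": 50},
    {"tx": 0,"ty": 0,"tz": 0,"rx": 0,"ry": 0,"rz": 0,"grip": 50},
    {"tx": 0,"ty": 0,"tz": 0,"rx": 0,"ry": 0,"rz": 0,"grip": 50}
  ]
}}

```text
t: 3.02
eef_pos: [514.2, -315.4, 177.9]
tcp_rot: [-1.569, 0.002, 0.152]
ft_force: [-0.0, -0.2, 0.7]
opening: 0.5
```

```bash
python3 -c "
from h import *
to(507.4,-327.5,76,.153)
for n in ('scene','top'):
    p,d=env.read_camera(n); cv2.imwrite(f'pics/{n}1.png',p)
"
```

```text
t 3.02 pos [ 514.16 -315.45  177.86] rot [-1.5689  0.0016  0.1521] F [-0.  -0.2  0.7] open 0.5
tool shift cm [-0.83 10.19 -1.11] rotvec [-0.0019 -0.0009 -0.0016]
```

Call:
{"api": "move_arm", "payload": {
  "rows": [
    {"tx": -0.4,"ty": 1.5,"tz": -0.6,"rx": 0,"ry": 0,"rz": 0,"grip": 50},
    {"tx": -0.4,"ty": 1.5,"tz": -0.5,"rx": 0,"ry": 0,"rz": 0,"grip": 50},
    {"tx": 0,"ty": 1.5,"tz": 0,"rx": 0,"ry": 0,"rz": 0,"grip": 50},
    {"tx": 0,"ty": 0,"tz": 0,"rx": 0,"ry": 0,"rz": 0,"grip": 50},
    {"tx": 0,"ty": 0,"tz": 0,"rx": 0,"ry": 0,"rz": 0,"grip": 50}
  ]
}}

```text
t: 3.53
eef_pos: [508.8, -326.9, 134.5]
tcp_rot: [-1.571, -0.0, 0.154]
ft_force: [0.2, 0.3, 0.6]
opening: 0.498
```

```bash
python3 -c "
from h import *
to(507.4,-327.5,76,.153)
for n in ('scene','top'):
    p,d=env.read_camera(n); cv2.imwrite(f'pics/{n}2.png',p)
    e=env.state()['eef_pos']; q=proj(n,[e,[507.4,-327.5,83]])
    x0,y0=(q.mean(0)-60).astype(int); im=cv2.resize(p[y0:y0+110,x0:x0+140],None,fx=5,fy=5,interpolation=cv2.INTER_CUBIC)
    for a in (q-[x0,y0]+.5)*5: cv2.drawMarker(im,tuple(int(v) for v in a),(255,0,255),0,14)
    cv2.imwrite(f'pics/{n}2z.png',im)
"
```

```text
t 3.53 pos [ 508.83 -326.89  134.46] rot [-1.5708e+00 -2.0000e-04  1.5410e-01] F [0.2 0.3 0.6] open 0.4981
tool shift cm [-0.15  5.85 -0.04] rotvec [0.     0.0011 0.0002]
```

View pics/scene2z.png

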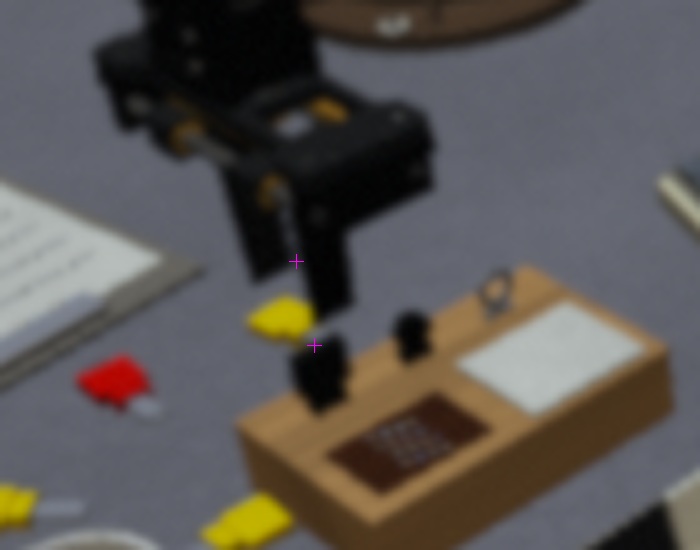

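View pics/top2z.png

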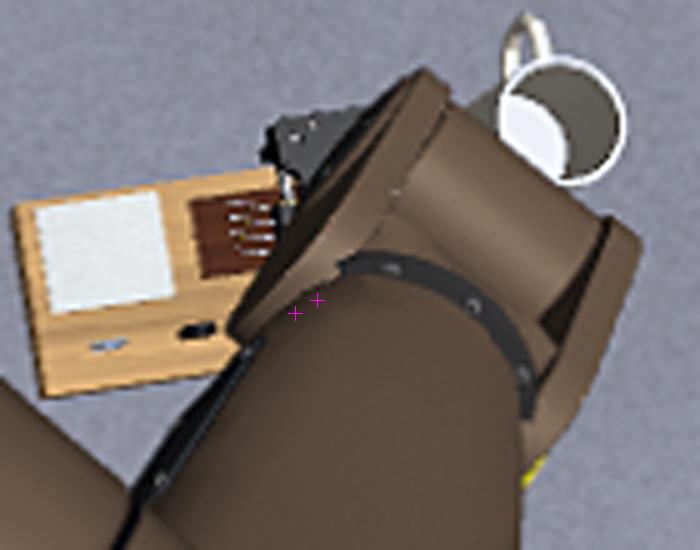

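Call:
{"api": "move_arm", "payload": {
  "rows": [
    {"tx": -0.1,"ty": 1,"tz": 0,"rx": 0,"ry": 0,"rz": 0,"grip": 50},
    {"tx": 0,"ty": 1,"tz": 0,"rx": 0,"ry": 0,"rz": 0,"grip": 50},
    {"tx": 0,"ty": 1,"tz": 0,"rx": 0,"ry": 0,"rz": 0,"grip": 50},
    {"tx": 0,"ty": 1,"tz": 0,"rx": 0,"ry": 0,"rz": 0,"grip": 50},
    {"tx": 0,"ty": 1,"tz": 0,"rx": 0,"ry": 0,"rz": 0,"grip": 50},
    {"tx": 0,"ty": 0.8,"tz": 0,"rx": 0,"ry": 0,"rz": 0,"grip": 50},
    {"tx": 0,"ty": 0,"tz": 0,"rx": 0,"ry": 0,"rz": 0,"grip": 50},
    {"tx": 0,"ty": 0,"tz": 0,"rx": 0,"ry": 0,"rz": 0,"grip": 50},
    {"tx": 0,"ty": 0,"tz": 0,"rx": 0,"ry": 0,"rz": 0,"grip": 50}
  ]
}}

```text
t: 4.38
eef_pos: [507.5, -327.9, 75.8]
tcp_rot: [-1.571, -0.0, 0.153]
ft_force: [0.7, -0.6, 0.1]
opening: 0.502
```

```bash
python3 -c "
from h import *
to(507.4,-327.5,76,.153)
for n in ('scene',):
    p,d=env.read_camera(n)
    e=env.state()['eef_pos']; q=proj(n,[e,[507.4,-327.5,83]])
    x0,y0=(q.mean(0)-60).astype(int); im=cv2.resize(p[y0:y0+110,x0:x0+140],None,fx=5,fy=5,interpolation=cv2.INTER_CUBIC)
    cv2.imwrite(f'pics/{n}3z.png',cv2.convertScaleAbs(im,alpha=2))
"
```

```text
t 4.38 pos [ 507.51 -327.93   75.75] rot [-1.5709e+00 -3.0000e-04  1.5300e-01] F [ 0.7 -0.6  0.1] open 0.5022
tool shift cm [-0.   -0.02  0.04] rotvec [ 0.0001 -0.      0.0003]
```

View pics/scene3z.png

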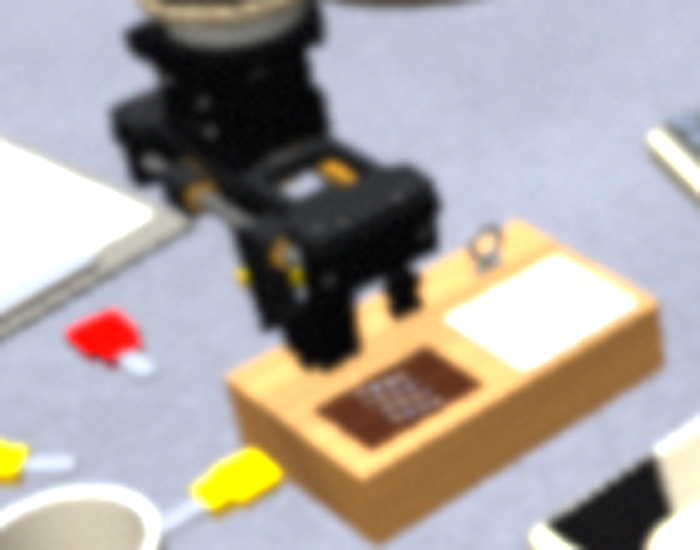

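Call:
{"api": "move_arm", "payload": {
  "rows": [
    {"tx": 0,"ty": 0,"tz": 0,"rx": 0,"ry": 0,"rz": 0,"grip": 20},
    {"tx": 0,"ty": 0,"tz": 0,"rx": 0,"ry": 0,"rz": 0,"grip": 16},
    {"tx": 0,"ty": 0,"tz": 0,"rx": 0,"ry": 0,"rz": 0,"grip": 13},
    {"tx": 0,"ty": 0,"tz": 0,"rx": 0,"ry": 0,"rz": 0,"grip": 13},
    {"tx": 0,"ty": 0,"tz": 0,"rx": 0,"ry": 0,"rz": 0,"grip": 13}
  ]
}}

```text
t: 4.85
eef_pos: [507.4, -327.8, 75.8]
tcp_rot: [-1.571, -0.0, 0.153]
ft_force: [-0.0, -0.3, -0.1]
opening: 0.207
```

Call:
{"api": "move_arm", "payload": {
  "rows": [
    {"tx": 0,"ty": 0,"tz": 0,"rx": 0,"ry": 0,"rz": 0,"grip": 11},
    {"tx": 0,"ty": 0,"tz": 0,"rx": 0,"ry": 0,"rz": 0,"grip": 8},
    {"tx": 0,"ty": 0,"tz": 0,"rx": 0,"ry": 0,"rz": 0,"grip": 4},
    {"tx": 0,"ty": 0,"tz": 0,"rx": 0,"ry": 0,"rz": 0,"grip": 0},
    {"tx": 0,"ty": 0,"tz": 0,"rx": 0,"ry": 0,"rz": 0,"grip": 0},
    {"tx": 0,"ty": 0,"tz": 0,"rx": 0,"ry": 0,"rz": 0,"grip": 0}
  ]
}}

```text
t: 5.35
eef_pos: [507.6, -327.8, 75.6]
tcp_rot: [-1.571, -0.0, 0.153]
ft_force: [2.3, 0.3, -0.4]
opening: 0.101
```

```bash
python3 -c "
from h import *
to(507.4,-327.5,76,.153)
print(env.state()['moment'])"
```

```text
t 5.35 pos [ 507.59 -327.81   75.64] rot [-1.571e+00 -5.000e-04  1.530e-01] F [ 2.3  0.3 -0.4] open 0.1011
tool shift cm [-0.01 -0.04  0.03] rotvec [ 0.0002 -0.      0.0005]
[ 0.08708846 -0.57698825 -0.01732249]
```

Call:
{"api": "move_arm", "payload": {
  "rows": [
    {"tx": 0,"ty": -0.5,"tz": 0,"rx": 0,"ry": 0,"rz": 0,"grip": 0},
    {"tx": 0,"ty": -0.7,"tz": 0,"rx": 0,"ry": 0,"rz": 0,"grip": 0},
    {"tx": 0,"ty": -1,"tz": 0,"rx": 0,"ry": 0,"rz": 0,"grip": 0},
    {"tx": 0,"ty": -1.3,"tz": 0,"rx": 0,"ry": 0,"rz": 0,"grip": 0},
    {"tx": 0,"ty": -1.5,"tz": 0,"rx": 0,"ry": 0,"rz": 0,"grip": 0},
    {"tx": 0,"ty": -1.5,"tz": 0,"rx": 0,"ry": 0,"rz": 0,"grip": 0},
    {"tx": 0,"ty": -1.5,"tz": 0,"rx": 0,"ry": 0,"rz": 0,"grip": 0},
    {"tx": 0,"ty": 0,"tz": 0,"rx": 0,"ry": 0,"rz": 0,"grip": 0},
    {"tx": 0,"ty": 0,"tz": 0,"rx": 0,"ry": 0,"rz": 0,"grip": 0}
  ]
}}

```text
t: 6.1
eef_pos: [507.1, -327.9, 156.5]
tcp_rot: [-1.572, -0.001, 0.153]
ft_force: [0.3, 1.0, -0.2]
opening: 0.106
```

```bash
python3 -c "
from h import *
to(546.7,-34.1,160,1.452)
for n in ('scene',):
    p,d=env.read_camera(n)
    e=env.state()['eef_pos']; q=proj(n,[e,e-[0,0,5],e-[0,0,31],e-[0,0,56]])
    x0,y0=(q.mean(0)-60).astype(int); im=cv2.resize(p[y0:y0+110,x0:x0+140],None,fx=5,fy=5,interpolation=cv2.INTER_CUBIC)
    im=cv2.convertScaleAbs(im,alpha=2)
    for a in (q-[x0,y0]+.5)*5: cv2.drawMarker(im,tuple(int(v) for v in a),(255,0,255),0,10)
    cv2.imwrite(f'pics/{n}4z.png',im)
"
```

```text
t 6.1 pos [ 507.13 -327.93  156.54] rot [-1.5718e+00 -6.0000e-04  1.5300e-01] F [ 0.3  1.  -0.2] open 0.106
tool shift cm [ 8.39 -0.37 28.44] rotvec [ 1.300e-03 -1.299e+00 -2.000e-04]
```

View pics/scene4z.png

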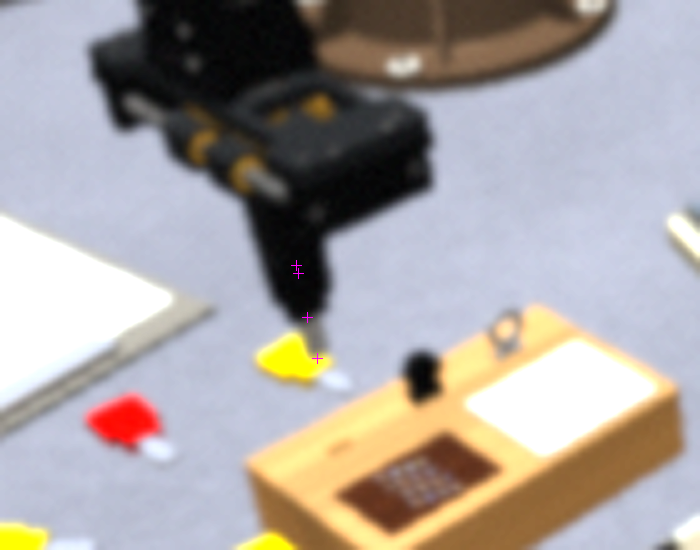

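Call:
{"api": "move_arm", "payload": {
  "rows": [
    {"tx": 0.4,"ty": 0,"tz": 1.5,"rx": 0,"ry": 0,"rz": 0,"grip": 0},
    {"tx": 0.8,"ty": 0,"tz": 2.9,"rx": 0,"ry": 0,"rz": 0,"grip": 0},
    {"tx": 0.9,"ty": 0,"tz": 3,"rx": 0,"ry": 0,"rz": 0,"grip": 0},
    {"tx": 0.9,"ty": 0,"tz": 3,"rx": 0,"ry": 0,"rz": 0,"grip": 0},
    {"tx": 0.9,"ty": 0,"tz": 3,"rx": 0,"ry": 0,"rz": 0,"grip": 0},
    {"tx": 0.9,"ty": 0,"tz": 3,"rx": 0,"ry": 0,"rz": 0,"grip": 0},
    {"tx": 0.9,"ty": 0,"tz": 3,"rx": 0,"ry": 0,"rz": 0,"grip": 0},
    {"tx": 0.9,"ty": 0,"tz": 3,"rx": 0,"ry": 0,"rz": 0,"grip": 0},
    {"tx": 0.9,"ty": 0,"tz": 3,"rx": 0,"ry": 0,"rz": 0,"grip": 0},
    {"tx": 0.9,"ty": 0,"tz": 3,"rx": 0,"ry": 0,"rz": 0,"grip": 0}
  ]
}}

```text
t: 6.98
eef_pos: [546.2, -32.0, 154.7]
tcp_rot: [-1.57, 0.002, 0.153]
ft_force: [0.7, -0.2, -0.7]
opening: 0.106
```

Call:
{"api": "move_arm", "payload": {
  "rows": [
    {"tx": 0,"ty": 0,"tz": 0,"rx": 0,"ry": -0.06,"rz": 0,"grip": 0},
    {"tx": 0,"ty": 0,"tz": 0,"rx": 0,"ry": -0.11,"rz": 0,"grip": 0},
    {"tx": 0,"ty": 0,"tz": 0,"rx": 0,"ry": -0.12,"rz": 0,"grip": 0},
    {"tx": 0,"ty": 0,"tz": 0,"rx": 0,"ry": -0.12,"rz": 0,"grip": 0},
    {"tx": 0,"ty": 0,"tz": 0,"rx": 0,"ry": -0.12,"rz": 0,"grip": 0},
    {"tx": 0,"ty": 0,"tz": 0,"rx": 0,"ry": -0.12,"rz": 0,"grip": 0},
    {"tx": 0,"ty": 0,"tz": 0,"rx": 0,"ry": -0.12,"rz": 0,"grip": 0},
    {"tx": 0,"ty": 0,"tz": 0,"rx": 0,"ry": -0.12,"rz": 0,"grip": 0},
    {"tx": 0,"ty": 0,"tz": 0,"rx": 0,"ry": -0.12,"rz": 0,"grip": 0},
    {"tx": 0,"ty": 0,"tz": 0,"rx": 0,"ry": -0.12,"rz": 0,"grip": 0}
  ]
}}

```text
t: 7.82
eef_pos: [546.2, -33.5, 154.7]
tcp_rot: [-1.569, 0.0, 1.289]
ft_force: [1.0, 0.4, 0.5]
opening: 0.104
```

Call:
{"api": "move_arm", "payload": {
  "rows": [
    {"tx": 0,"ty": 0,"tz": 0,"rx": 0,"ry": -0.11,"rz": 0,"grip": 0},
    {"tx": 0,"ty": 0,"tz": 0,"rx": 0,"ry": -0.06,"rz": 0,"grip": 0},
    {"tx": 0,"ty": 0,"tz": 0,"rx": 0,"ry": 0,"rz": 0,"grip": 0},
    {"tx": 0,"ty": 0,"tz": 0,"rx": 0,"ry": 0,"rz": 0,"grip": 0},
    {"tx": 0,"ty": 0,"tz": 0,"rx": 0,"ry": 0,"rz": 0,"grip": 0}
  ]
}}

```text
t: 8.23
eef_pos: [546.7, -34.0, 155.2]
tcp_rot: [-1.57, -0.0, 1.451]
ft_force: [0.0, 0.0, -0.7]
opening: 0.105
```

```bash
python3 -c "
from h import *
to(546.7,-34.1,120,1.452)
"
```

```text
t 8.23 pos [546.7  -33.96 155.19] rot [-1.5698e+00 -1.0000e-04  1.4509e+00] F [ 0.   0.  -0.7] open 0.1049
tool shift cm [-0.01  3.52 -0.  ] rotvec [-0.001  -0.0011  0.0001]
```

Call:
{"api": "move_arm", "payload": {
  "rows": [
    {"tx": 0,"ty": 1,"tz": 0,"rx": 0,"ry": 0,"rz": 0,"grip": 0},
    {"tx": 0,"ty": 1.2,"tz": 0,"rx": 0,"ry": 0,"rz": 0,"grip": 0},
    {"tx": 0,"ty": 1,"tz": 0,"rx": 0,"ry": 0,"rz": 0,"grip": 0},
    {"tx": 0,"ty": 0.7,"tz": 0,"rx": 0,"ry": 0,"rz": 0,"grip": 0},
    {"tx": 0,"ty": 0,"tz": 0,"rx": 0,"ry": 0,"rz": 0,"grip": 0},
    {"tx": 0,"ty": 0,"tz": 0,"rx": 0,"ry": 0,"rz": 0,"grip": 0}
  ]
}}

```text
t: 8.73
eef_pos: [547.0, -34.3, 116.1]
tcp_rot: [-1.57, -0.0, 1.453]
ft_force: [0.6, 0.2, 0.2]
opening: 0.105
```

```bash
python3 -c "
from h import *
to(546.7,-34.1,113,1.452)
for n in ('scene','top'):
    p,d=env.read_camera(n); cv2.imwrite(f'pics/{n}5.png',p)
    e=env.state()['eef_pos']; q=proj(n,[e-[0,0,30.6],e-[0,0,56.6],[546.7,-34.1,52]])
    x0,y0=(q.mean(0)-40).astype(int); im=cv2.resize(p[y0:y0+75,x0:x0+100],None,fx=8,fy=8,interpolation=cv2.INTER_CUBIC)
    if n=='scene': im=cv2.convertScaleAbs(im,alpha=2)
    cv2.imwrite(f'pics/{n}5a.png',im)
    for a in (q-[x0,y0]+.5)*8: cv2.drawMarker(im,tuple(int(v) for v in a),(255,0,255),0,10)
    cv2.imwrite(f'pics/{n}5z.png',im)
"
```

```text
t 8.73 pos [546.97 -34.3  116.14] rot [-1.5698e+00 -2.0000e-04  1.4527e+00] F [0.6 0.2 0.2] open 0.1045
tool shift cm [0.02 0.31 0.03] rotvec [-0.001   0.0007  0.0002]
```

View pics/scene5z.png

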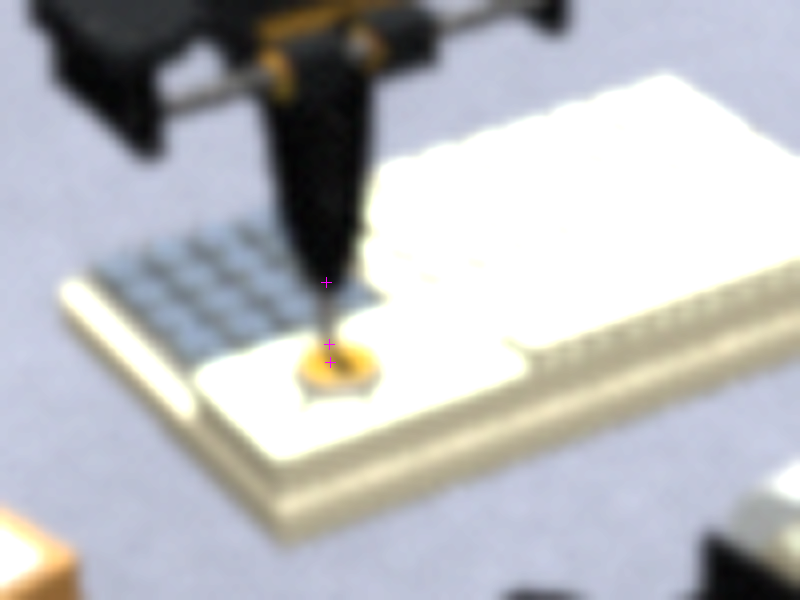

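View pics/top5z.png

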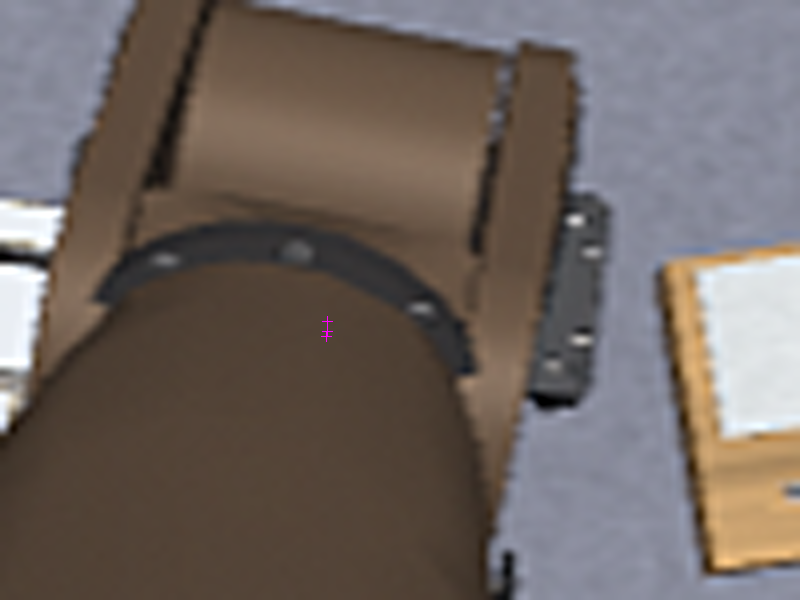

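```bash
python3 -c "
from h import *
a=cv2.imread('pics/scene0.png'); b=cv2.imread('pics/scene5.png')
q=proj('scene',[[546.7,-34.1,52],[548.7,-34.1,52],[546.7,-32.1,52],[546.97,-34.3,116.1-43],[546.97,-34.3,116.1-56]]); print(q)
x0,y0=235,180
A=cv2.resize(a[y0:y0+40,x0:x0+50],None,fx=8,fy=8,interpolation=cv2.INTER_CUBIC);B=cv2.resize(b[y0:y0+40,x0:x0+50],None,fx=8,fy=8,interpolation=cv2.INTER_CUBIC)
C=np.hstack([A,B])
cv2.imwrite('pics/cmp.png',cv2.convertScaleAbs(C,alpha=1.3))
for n in ('scene','top'):
  im=cv2.imread(f'pics/{n}0.png').astype(int); s=im[...,2]-im[...,0]
  if n=='scene': r=np.s_[185:215,245:280]
  else: r=np.s_[212:234,262:288]
  w=np.clip(s[r]-30,0,60).astype(float); yy,xx=np.mgrid[r]; u=(w*xx).sum()/w.sum(); v=(w*yy).sum()/w.sum(); print(n,u,v,w.max(),atz(n,[(u,v)],52))
  print(proj(n,[[546.7,-34.1,52]]))
for v in range(192,204): print(v,b[v,248:268].astype(int).sum(1)//3)
"
```

```text
[[259.79463326 198.80907156]
 [260.20914988 199.09613796]
 [260.34803505 198.5670557 ]
 [259.50480444 192.67924767]
 [259.68441483 196.50959969]]
scene 260.7485465116279 198.8546511627907 59.0 [[548.67783224 -32.13492181  52.        ]]
[[259.79463326 198.80907156]]
top 273.8579759862779 222.01063464837048 60.0 [[548.208619   -32.56687118  52.        ]]
[[274.35241757 222.50463588]]
192 [ 81  76  70  67  65  71  80  85  84  78  65  54  58  68  80  92 105 115
 129 144]
193 [ 81  82  81  77  70  68  73  78  79  77  66  58  64  82 103 125 141 153
 165 172]
194 [ 82  84  85  84  76  66  64  71  78  81  73  63  75 107 135 157 170 177
 181 184]
195 [ 76  80  80  83  82  79  81  89 100 105  92  73  85 120 148 166 176 180
 184 186]
196 [ 69  73  80  92 104 112 123 129 130 128 109  83  82 111 135 148 159 168
 178 184]
197 [ 82  88 104 124 140 151 160 157 142 127 108  83  75  89 107 119 130 144
 163 178]
198 [123 130 145 161 171 175 175 159 134 114  98  79  64  67  83  97 108 123
 145 166]
199 [163 169 175 181 184 182 172 146 120 106  96  84  69  57  64  84  98 110
 127 153]
200 [181 184 185 185 186 182 166 132 109 104 100  96  85  71  71  83  97 103
 114 144]
201 [186 187 187 187 186 184 167 132 105  98  99 101  98  92  90  93  95  99
 115 147]
202 [187 186 187 187 186 185 175 147 114  93  92  97 100 100 100  96  94 105
 133 163]
203 [185 186 187 187 187 187 181 163 129 102 100 103 107 110 112 111 109 123
 155 177]
```

View pics/cmp.png

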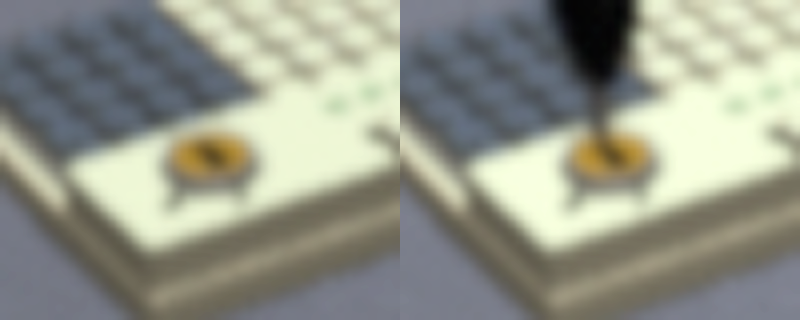

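Call:
{"api": "move_arm", "payload": {
  "rows": [
    {"tx": 0.22,"ty": 0,"tz": -0.15,"rx": 0,"ry": 0,"rz": 0,"grip": 0},
    {"tx": 0,"ty": 0.3,"tz": 0,"rx": 0,"ry": 0,"rz": 0,"grip": 0},
    {"tx": 0,"ty": 0,"tz": 0,"rx": 0,"ry": 0,"rz": 0,"grip": 0},
    {"tx": 0,"ty": 0,"tz": 0,"rx": 0,"ry": 0,"rz": 0,"grip": 0},
    {"tx": 0,"ty": 0,"tz": 0,"rx": 0,"ry": 0,"rz": 0,"grip": 0}
  ]
}}

```text
t: 9.25
eef_pos: [548.9, -32.3, 113.7]
tcp_rot: [-1.571, -0.0, 1.453]
ft_force: [0.1, 0.6, -0.1]
opening: 0.105
```

```bash
python3 -c "
from h import *
to(548.8,-32.3,106,1.452)
b,d=env.read_camera('scene')
x0,y0=235,180
B=cv2.resize(b[y0:y0+40,x0:x0+50],None,fx=12,fy=12,interpolation=cv2.INTER_CUBIC)
cv2.imwrite('pics/c6.png',cv2.convertScaleAbs(B,alpha=1.5))
print(env.state()['moment'])
"
```

```text
t 9.25 pos [548.85 -32.29 113.67] rot [-1.5709e+00 -1.0000e-04  1.4530e+00] F [ 0.1  0.6 -0.1] open 0.1054
tool shift cm [-0.    0.77  0.01] rotvec [0.0001 0.001  0.0001]
[0.0114486  0.02348738 0.00435271]
```

View pics/c6.png

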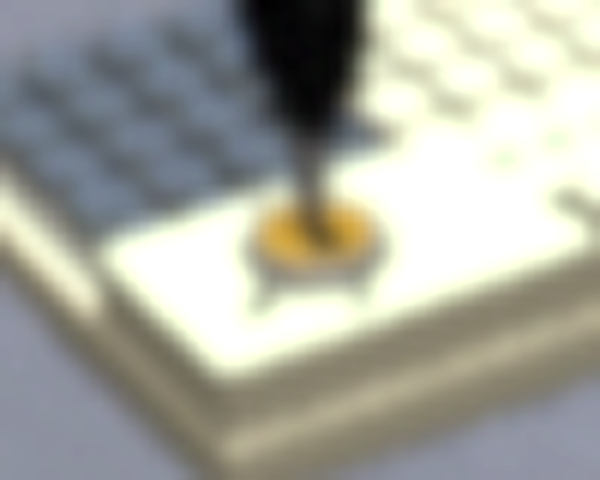

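Call:
{"api": "move_arm", "payload": {
  "rows": [
    {"tx": 0,"ty": 0.25,"tz": 0,"rx": 0,"ry": 0,"rz": 0,"grip": 0},
    {"tx": 0,"ty": 0.25,"tz": 0,"rx": 0,"ry": 0,"rz": 0,"grip": 0},
    {"tx": 0,"ty": 0.2,"tz": 0,"rx": 0,"ry": 0,"rz": 0,"grip": 0},
    {"tx": 0,"ty": 0.2,"tz": 0,"rx": 0,"ry": 0,"rz": 0,"grip": 0},
    {"tx": 0,"ty": 0,"tz": 0,"rx": 0,"ry": 0,"rz": 0,"grip": 0},
    {"tx": 0,"ty": 0,"tz": 0,"rx": 0,"ry": 0,"rz": 0,"grip": 0}
  ]
}}

```text
t: 9.8
eef_pos: [548.8, -32.3, 104.4]
tcp_rot: [-1.57, -0.0, 1.453]
ft_force: [-1.1, -0.1, -0.1]
opening: 0.104
```

```bash
python3 -c "
from h import *
to(548.8,-32.3,82.6,1.452)
print(env.state()['moment'])
"
```

```text
t 9.8 pos [548.77 -32.3  104.42] rot [-1.5705e+00 -1.0000e-04  1.4529e+00] F [-1.1 -0.1 -0.1] open 0.1038
tool shift cm [ 0.    2.18 -0.  ] rotvec [-0.0003  0.0009  0.0001]
[-0.01421761  0.01133818  0.02618645]
```

No contact load; it is entering. Continue.

Call:
{"api": "move_arm", "payload": {
  "rows": [
    {"tx": 0,"ty": 0.2,"tz": 0,"rx": 0,"ry": 0,"rz": 0,"grip": 0},
    {"tx": 0,"ty": 0.2,"tz": 0,"rx": 0,"ry": 0,"rz": 0,"grip": 0},
    {"tx": 0,"ty": 0.2,"tz": 0,"rx": 0,"ry": 0,"rz": 0,"grip": 0},
    {"tx": 0,"ty": 0,"tz": 0,"rx": 0,"ry": 0,"rz": 0,"grip": 0},
    {"tx": 0,"ty": 0,"tz": 0,"rx": 0,"ry": 0,"rz": 0,"grip": 0}
  ]
}}

```text
t: 10.22
eef_pos: [548.8, -32.3, 98.5]
tcp_rot: [-1.571, -0.0, 1.453]
ft_force: [-0.4, -0.2, -0.5]
opening: 0.103
```

```bash
python3 -c "
from h import *
to(548.8,-32.3,82.6,1.452)
print(env.state()['moment'])
"
```

```text
t 10.22 pos [548.77 -32.31  98.47] rot [-1.5705e+00 -1.0000e-04  1.4529e+00] F [-0.4 -0.2 -0.5] open 0.1035
tool shift cm [ 0.    1.59 -0.  ] rotvec [-0.0003  0.0009  0.0001]
[ 0.02955615  0.01854958 -0.03934114]
```

Call:
{"api": "move_arm", "payload": {
  "rows": [
    {"tx": 0,"ty": 0.2,"tz": 0,"rx": 0,"ry": 0,"rz": 0,"grip": 0},
    {"tx": 0,"ty": 0.2,"tz": 0,"rx": 0,"ry": 0,"rz": 0,"grip": 0},
    {"tx": 0,"ty": 0.2,"tz": 0,"rx": 0,"ry": 0,"rz": 0,"grip": 0},
    {"tx": 0,"ty": 0.2,"tz": 0,"rx": 0,"ry": 0,"rz": 0,"grip": 0},
    {"tx": 0,"ty": 0.2,"tz": 0,"rx": 0,"ry": 0,"rz": 0,"grip": 0},
    {"tx": 0,"ty": 0.2,"tz": 0,"rx": 0,"ry": 0,"rz": 0,"grip": 0},
    {"tx": 0,"ty": 0,"tz": 0,"rx": 0,"ry": 0,"rz": 0,"grip": 0},
    {"tx": 0,"ty": 0,"tz": 0,"rx": 0,"ry": 0,"rz": 0,"grip": 0}
  ]
}}

```text
t: 10.88
eef_pos: [548.8, -32.3, 86.5]
tcp_rot: [-1.571, -0.0, 1.453]
ft_force: [0.2, 0.4, -0.4]
opening: 0.105
```

```bash
python3 -c "
from h import *
to(548.8,-32.3,82.6,1.452)
print(env.state()['moment'])
b,d=env.read_camera('scene')
x0,y0=225,165
B=cv2.resize(b[y0:y0+50,x0:x0+65],None,fx=12,fy=12,interpolation=cv2.INTER_CUBIC)
cv2.imwrite('pics/c7.png',cv2.convertScaleAbs(B,alpha=1.5))
"
```

```text
t 10.88 pos [548.8  -32.3   86.49] rot [-1.5706e+00 -1.0000e-04  1.4530e+00] F [ 0.2  0.4 -0.4] open 0.1047
tool shift cm [0.   0.39 0.  ] rotvec [-0.0002  0.001   0.0001]
[ 0.01402589 -0.01959282 -0.010765  ]
```

View pics/c7.png

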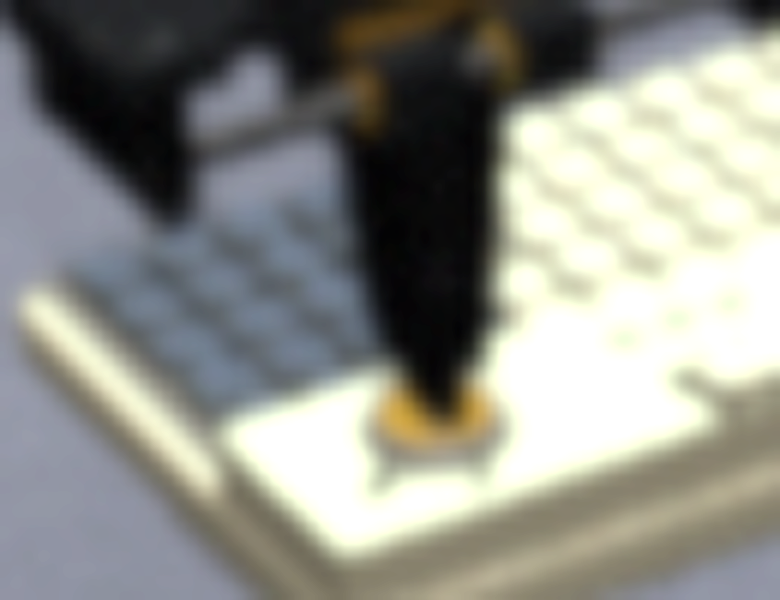

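Nearly home and free. Press the last few mm until force appears.

Call:
{"api": "move_arm", "payload": {
  "rows": [
    {"tx": 0,"ty": 0.15,"tz": 0,"rx": 0,"ry": 0,"rz": 0,"grip": 0},
    {"tx": 0,"ty": 0.15,"tz": 0,"rx": 0,"ry": 0,"rz": 0,"grip": 0},
    {"tx": 0,"ty": 0.1,"tz": 0,"rx": 0,"ry": 0,"rz": 0,"grip": 0},
    {"tx": 0,"ty": 0,"tz": 0,"rx": 0,"ry": 0,"rz": 0,"grip": 0},
    {"tx": 0,"ty": 0,"tz": 0,"rx": 0,"ry": 0,"rz": 0,"grip": 0},
    {"tx": 0,"ty": 0,"tz": 0,"rx": 0,"ry": 0,"rz": 0,"grip": 0}
  ]
}}

```text
t: 11.43
eef_pos: [548.8, -32.3, 82.6]
tcp_rot: [-1.571, -0.0, 1.453]
ft_force: [0.4, 0.1, -0.3]
opening: 0.103
```

Call:
{"api": "move_arm", "payload": {
  "rows": [
    {"tx": 0,"ty": 0.05,"tz": 0,"rx": 0,"ry": 0,"rz": 0,"grip": 0},
    {"tx": 0,"ty": 0.05,"tz": 0,"rx": 0,"ry": 0,"rz": 0,"grip": 0},
    {"tx": 0,"ty": 0,"tz": 0,"rx": 0,"ry": 0,"rz": 0,"grip": 0},
    {"tx": 0,"ty": 0,"tz": 0,"rx": 0,"ry": 0,"rz": 0,"grip": 0},
    {"tx": 0,"ty": 0,"tz": 0,"rx": 0,"ry": 0,"rz": 0,"grip": 0}
  ]
}}

```text
t: 11.85
eef_pos: [548.9, -32.3, 82.4]
tcp_rot: [-1.571, -0.0, 1.453]
ft_force: [-2.8, -0.4, 10.6]
opening: 0.108
```

Call:
{"api": "move_arm", "payload": {
  "rows": [
    {"tx": 0,"ty": -0.03,"tz": 0,"rx": 0,"ry": 0.04,"rz": 0,"grip": 0},
    {"tx": 0,"ty": 0,"tz": 0,"rx": 0,"ry": 0.06,"rz": 0,"grip": 0},
    {"tx": 0,"ty": 0,"tz": 0,"rx": 0,"ry": 0.06,"rz": 0,"grip": 0},
    {"tx": 0,"ty": 0,"tz": 0,"rx": 0,"ry": 0.06,"rz": 0,"grip": 0},
    {"tx": 0,"ty": 0,"tz": 0,"rx": 0,"ry": 0.06,"rz": 0,"grip": 0},
    {"tx": 0,"ty": 0,"tz": 0,"rx": 0,"ry": 0.06,"rz": 0,"grip": 0},
    {"tx": 0,"ty": 0,"tz": 0,"rx": 0,"ry": 0,"rz": 0,"grip": 0},
    {"tx": 0,"ty": 0,"tz": 0,"rx": 0,"ry": 0,"rz": 0,"grip": 0}
  ]
}}

```text
t: 12.52
eef_pos: [549.1, -32.1, 82.5]
tcp_rot: [-1.572, -0.001, 1.112]
ft_force: [-1.4, 2.8, 6.0]
opening: 0.104
```

```bash
python3 -c "
from h import *
to(548.8,-32.3,82.6,1.452-1.22)
print(env.state()['moment'])
"
```

```text
t 12.52 pos [549.13 -32.1   82.46] rot [-1.5716e+00 -7.0000e-04  1.1125e+00] F [-1.4  2.8  6. ] open 0.1035
tool shift cm [-0.03 -0.01  0.02] rotvec [5.000e-04 8.805e-01 1.000e-03]
[ 0.49406733  0.08376734 -0.01033342]
```

Call:
{"api": "move_arm", "payload": {
  "rows": [
    {"tx": 0,"ty": 0,"tz": 0,"rx": 0,"ry": 0.06,"rz": 0,"grip": 0},
    {"tx": 0,"ty": 0,"tz": 0,"rx": 0,"ry": 0.07,"rz": 0,"grip": 0},
    {"tx": 0,"ty": 0,"tz": 0,"rx": 0,"ry": 0.07,"rz": 0,"grip": 0},
    {"tx": 0,"ty": 0,"tz": 0,"rx": 0,"ry": 0.07,"rz": 0,"grip": 0},
    {"tx": 0,"ty": 0,"tz": 0,"rx": 0,"ry": 0.07,"rz": 0,"grip": 0},
    {"tx": 0,"ty": 0,"tz": 0,"rx": 0,"ry": 0.07,"rz": 0,"grip": 0},
    {"tx": 0,"ty": 0,"tz": 0,"rx": 0,"ry": 0.07,"rz": 0,"grip": 0},
    {"tx": 0,"ty": 0,"tz": 0,"rx": 0,"ry": 0.06,"rz": 0,"grip": 0},
    {"tx": 0,"ty": 0,"tz": 0,"rx": 0,"ry": 0,"rz": 0,"grip": 0},
    {"tx": 0,"ty": 0,"tz": 0,"rx": 0,"ry": 0,"rz": 0,"grip": 0}
  ]
}}

```text
t: 13.35
eef_pos: [548.9, -32.3, 82.4]
tcp_rot: [-1.571, -0.0, 0.573]
ft_force: [-2.1, 0.1, 7.5]
opening: 0.108
```

```bash
python3 -c "
from h import *
to(548.8,-32.3,82.6,1.452-1.22)
print(env.state()['moment'])
"
```

```text
t 13.35 pos [548.85 -32.32  82.44] rot [-1.571e+00 -3.000e-04  5.726e-01] F [-2.1  0.1  7.5] open 0.1076
tool shift cm [-0.   -0.02  0.  ] rotvec [2.000e-04 3.406e-01 3.000e-04]
[-0.09043856  0.42655108  0.00598423]
```

Call:
{"api": "move_arm", "payload": {
  "rows": [
    {"tx": 0,"ty": 0,"tz": 0,"rx": 0,"ry": 0.06,"rz": 0,"grip": 0},
    {"tx": 0,"ty": 0,"tz": 0,"rx": 0,"ry": 0.06,"rz": 0,"grip": 0},
    {"tx": 0,"ty": 0,"tz": 0,"rx": 0,"ry": 0.06,"rz": 0,"grip": 0},
    {"tx": 0,"ty": 0,"tz": 0,"rx": 0,"ry": 0.04,"rz": 0,"grip": 0},
    {"tx": 0,"ty": 0,"tz": 0,"rx": 0,"ry": 0,"rz": 0,"grip": 0},
    {"tx": 0,"ty": 0,"tz": 0,"rx": 0,"ry": 0,"rz": 0,"grip": 0}
  ]
}}

```text
t: 13.85
eef_pos: [548.7, -32.4, 82.4]
tcp_rot: [-1.571, -0.0, 0.353]
ft_force: [-3.2, -0.3, 7.3]
opening: 0.102
```

```bash
python3 -c "
from h import *
to(548.8,-32.3,82.6,1.452-1.22)
print(env.state()['moment'])
b,d=env.read_camera('scene')
x0,y0=225,165
B=cv2.resize(b[y0:y0+50,x0:x0+65],None,fx=12,fy=12,interpolation=cv2.INTER_CUBIC)
cv2.imwrite('pics/c8.png',cv2.convertScaleAbs(B,alpha=1.5))
"
```

```text
t 13.85 pos [548.72 -32.38  82.45] rot [-1.5709 -0.      0.3528] F [-3.2 -0.3  7.3] open 0.1024
tool shift cm [ 0.01 -0.02  0.  ] rotvec [1.000e-04 1.208e-01 1.000e-04]
[-0.18565825  0.61144798 -0.01964961]
```

View pics/c8.png

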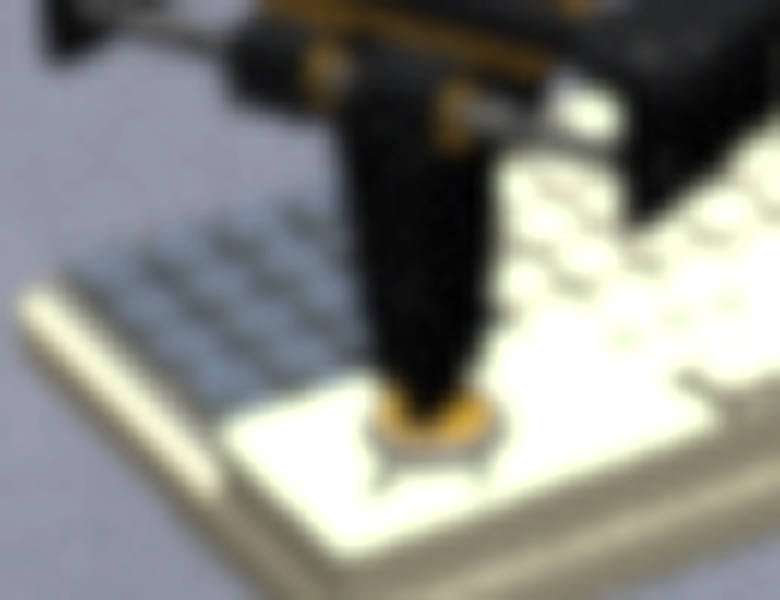

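Call:
{"api": "move_arm", "payload": {
  "rows": [
    {"tx": 0,"ty": 0,"tz": 0,"rx": 0,"ry": 0.04,"rz": 0,"grip": 0},
    {"tx": 0,"ty": 0,"tz": 0,"rx": 0,"ry": 0.04,"rz": 0,"grip": 0},
    {"tx": 0,"ty": 0,"tz": 0,"rx": 0,"ry": 0.03,"rz": 0,"grip": 0},
    {"tx": 0,"ty": 0,"tz": 0,"rx": 0,"ry": 0,"rz": 0,"grip": 0},
    {"tx": 0,"ty": 0,"tz": 0,"rx": 0,"ry": 0,"rz": 0,"grip": 0},
    {"tx": 0,"ty": 0,"tz": 0,"rx": 0,"ry": 0,"rz": 0,"grip": 0}
  ]
}}

```text
t: 14.4
eef_pos: [548.6, -32.4, 82.4]
tcp_rot: [-1.571, 0.0, 0.243]
ft_force: [-2.7, -1.1, 7.9]
opening: 0.102
```

```bash
python3 -c "
from h import *
to(548.8,-32.3,82.6,1.452-1.22)
print(env.state()['moment'])
"
```

```text
t 14.4 pos [548.62 -32.37  82.44] rot [-1.5709e+00  2.0000e-04  2.4320e-01] F [-2.7 -1.1  7.9] open 0.1018
tool shift cm [ 0.02 -0.02  0.  ] rotvec [ 0.0001  0.0112 -0.0002]
[-0.23046633  0.67896571  0.04973952]
```

Call:
{"api": "move_arm", "payload": {
  "rows": [
    {"tx": 0,"ty": 0,"tz": 0,"rx": 0,"ry": 0.03,"rz": 0,"grip": 0},
    {"tx": 0,"ty": 0,"tz": 0,"rx": 0,"ry": 0.03,"rz": 0,"grip": 0},
    {"tx": 0,"ty": 0,"tz": 0,"rx": 0,"ry": 0,"rz": 0,"grip": 0},
    {"tx": 0,"ty": 0,"tz": 0,"rx": 0,"ry": 0,"rz": 0,"grip": 0},
    {"tx": 0,"ty": 0,"tz": 0,"rx": 0,"ry": 0,"rz": 0,"grip": 0}
  ]
}}

```text
t: 14.82
eef_pos: [548.6, -32.4, 82.4]
tcp_rot: [-1.571, 0.0, 0.183]
ft_force: [-2.5, -0.8, 8.4]
opening: 0.1
```

```bash
python3 -c "
from h import *
to(548.8,-32.3,82.6,1.452-1.22)
print(env.state()['moment'])
"
```

```text
t 14.82 pos [548.58 -32.36  82.44] rot [-1.5709e+00  3.0000e-04  1.8350e-01] F [-2.5 -0.8  8.4] open 0.1003
tool shift cm [ 0.02 -0.02  0.  ] rotvec [ 0.0001 -0.0485 -0.0003]
[-0.21242353  0.72440491  0.19015064]
```

Call:
{"api": "move_arm", "payload": {
  "rows": [
    {"tx": 0,"ty": -0.03,"tz": 0,"rx": 0,"ry": -0.05,"rz": 0,"grip": 0},
    {"tx": 0,"ty": 0,"tz": 0,"rx": 0,"ry": 0,"rz": 0,"grip": 0},
    {"tx": 0,"ty": 0,"tz": 0,"rx": 0,"ry": 0,"rz": 0,"grip": 15},
    {"tx": 0,"ty": 0,"tz": 0,"rx": 0,"ry": 0,"rz": 0,"grip": 25},
    {"tx": 0,"ty": 0,"tz": 0,"rx": 0,"ry": 0,"rz": 0,"grip": 35},
    {"tx": 0,"ty": 0,"tz": 0,"rx": 0,"ry": 0,"rz": 0,"grip": 35},
    {"tx": 0,"ty": 0,"tz": 0,"rx": 0,"ry": 0,"rz": 0,"grip": 35}
  ]
}}

```text
t: 15.4
eef_pos: [548.9, -32.3, 82.1]
tcp_rot: [-1.571, 0.0, 0.233]
ft_force: [0.5, 0.4, 0.7]
opening: 0.336
```

Call:
{"api": "move_arm", "payload": {
  "rows": [
    {"tx": 0,"ty": -0.5,"tz": 0,"rx": 0,"ry": 0,"rz": 0,"grip": 35},
    {"tx": 0,"ty": -1,"tz": 0,"rx": 0,"ry": 0,"rz": 0,"grip": 35},
    {"tx": 0,"ty": -1.5,"tz": 0,"rx": 0,"ry": 0,"rz": 0,"grip": 35},
    {"tx": 0,"ty": -2,"tz": 0,"rx": 0,"ry": 0,"rz": 0,"grip": 35},
    {"tx": 0,"ty": -3,"tz": 0,"rx": 0,"ry": 0,"rz": 0,"grip": 35},
    {"tx": 0,"ty": -3,"tz": 0,"rx": 0,"ry": 0,"rz": 0,"grip": 35},
    {"tx": 0,"ty": -3,"tz": 0,"rx": 0,"ry": 0,"rz": 0,"grip": 35},
    {"tx": 0,"ty": 0,"tz": 0,"rx": 0,"ry": 0,"rz": 0,"grip": 35}
  ]
}}

```text
t: 16.07
eef_pos: [550.5, -32.5, 228.5]
tcp_rot: [-1.574, -0.008, 0.233]
ft_force: [0.4, 0.5, 0.5]
opening: 0.351
```

Call:
{"api": "move_arm", "payload": {
  "rows": [
    {"tx": 0,"ty": 0,"tz": 3,"rx": 0,"ry": 0,"rz": 0,"grip": 35},
    {"tx": 0,"ty": 0,"tz": 3.5,"rx": 0,"ry": 0,"rz": 0,"grip": 35},
    {"tx": 0,"ty": 0,"tz": 3.5,"rx": 0,"ry": 0,"rz": 0,"grip": 35},
    {"tx": 0,"ty": 0,"tz": 3.5,"rx": 0,"ry": 0,"rz": 0,"grip": 35},
    {"tx": 0,"ty": 0,"tz": 3.5,"rx": 0,"ry": 0,"rz": 0,"grip": 35},
    {"tx": 0,"ty": 0,"tz": 3.5,"rx": 0,"ry": 0,"rz": 0,"grip": 35},
    {"tx": 0,"ty": 0,"tz": 3.5,"rx": 0,"ry": 0,"rz": 0,"grip": 35},
    {"tx": 0,"ty": 0,"tz": 3.5,"rx": 0,"ry": 0,"rz": 0,"grip": 35},
    {"tx": 0,"ty": 0,"tz": 0,"rx": 0,"ry": 0,"rz": 0,"grip": 35},
    {"tx": 0,"ty": 0,"tz": 0,"rx": 0,"ry": 0,"rz": 0,"grip": 35}
  ]
}}

```text
t: 16.9
eef_pos: [484.7, 236.6, 222.6]
tcp_rot: [-1.571, -0.0, 0.236]
ft_force: [0.1, 0.3, 0.3]
opening: 0.346
```

```bash
python3 -c "
from h import *
for n in ('scene','top'):
    p,d=env.read_camera(n); cv2.imwrite(f'pics/{n}9.png',p)
    q=proj(n,[[548.5,-32.4,52],[548.5,-32.4,77]])
    x0,y0=(q.mean(0)-[40,35]).astype(int); im=cv2.resize(p[y0:y0+65,x0:x0+80],None,fx=9,fy=9,interpolation=cv2.INTER_CUBIC)
    if n=='scene': im=cv2.convertScaleAbs(im,alpha=1.5)
    for a in (q-[x0,y0]+.5)*9: cv2.drawMarker(im,tuple(int(v) for v in a),(255,0,255),0,10)
    cv2.imwrite(f'pics/{n}9z.png',im)
"
```

```text
(no output)
```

View pics/scene9z.png

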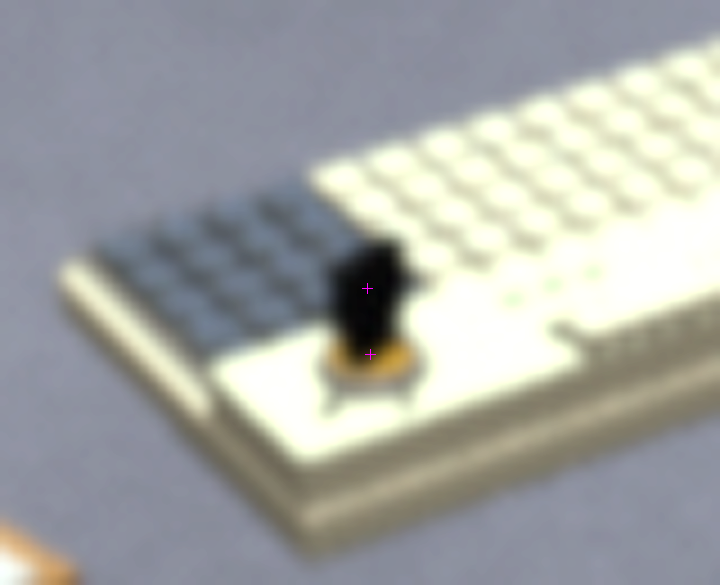

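View pics/top9z.png

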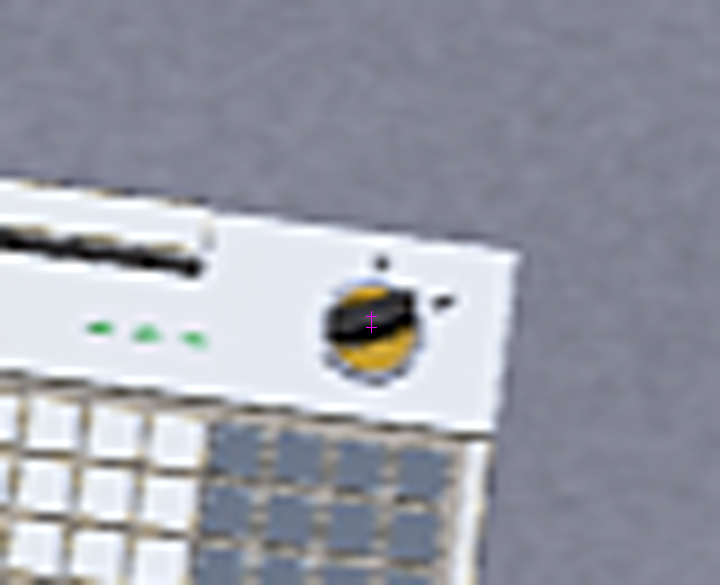

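View pics/top9.png

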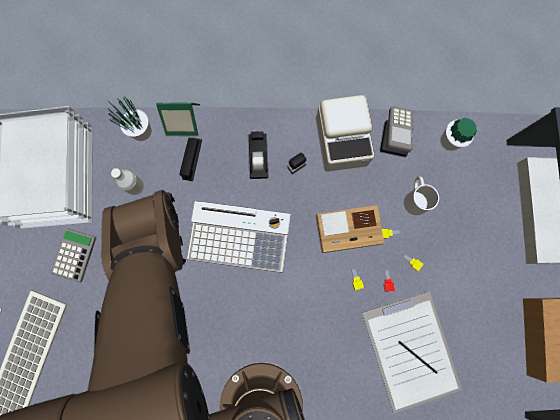

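The top view shows the key's head at (371,322) in the crop, pointing at the "on" mark at (443,300). The other two keys are still in the organiser, and the loose things I can see are where they were. The arm hides the mouse, but the gripper never came near it.

```bash
python3 -c "
from cell import env
s=env.state();print(s['t'],s['ft_force']);env.job_done()"
```

```text
17.0 [-0.71355898 -0.28756204 -0.139696  ]
the job is handed in; nothing more can be done
```

I took the till key from the organiser's right-hand slot, pushed it home in the key switch, turned it clockwise to the stop and let go. The job was handed in at t = 17 s of the 48 s allowed; the handover reported no verdict.

**Key home:** it went in without resistance and met the slot's floor with about 11 N, at the expected height.

**Switch on:** I turned the key about 1.27 rad; the turning moment rose to about 0.19 N m at the end, so the barrel was at its stop. I backed off 0.05 rad, within the key's play, before opening the jaws.

**Last pictures:** the key is upright on the switch axis and in line with the "on" mark. The other two keys are in their slots, and the loose things I could see had not moved.

**Not confirmed or in disagreement:**
- **Mouse:** the arm hid it in the last top view, so I could not see it there. The gripper never came near it.
- **Look-alike keys:** the red and yellow keys were standing at the start and had fallen over by the time of my second look. I had not touched them.
- **Switch position:** my first estimate from the keyboard's outline was about 2 mm off the position of the brass barrel in both cameras. I used the barrel's position, and the key went in cleanly.

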